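Seat the grinding cone in the spice mill and check that it rocks free

ROBOT

A 6-joint arm with a two-finger parallel gripper is mounted at the origin on the work surface; the furniture and walls round the work are solid. World frame = base frame: x ahead of the robot, y to its left, z up, the work surface at z = 0. Lengths are in mm, angles in degrees, forces in N, time in s.
With the tool pointing down it reaches from about 300 to 850 mm from the base axis. Payload 4.2 kg.
Tool frame: the origin (TCP) lies midway between the tips of the shut fingers; the grasp point (between the pads) lies 19 mm behind it; z points along the fingers, y is the line along which they close (so a half turn about z gives the same grasp; the last joint's range is limited). The gripper opens to 91 mm and grips with 3 to 60 N. Pads are 32 mm wide; open, the fingers measure 118 mm over their backs; the gripper's body (76 mm by 178 mm) begins 60 mm behind the grasp point.
Start: joints at [-70.703, 18.312, 89.639, -0, 72.044, -1.146], TCP at [200.84, -538.804, 182.876] pointing down, gripper open.
Joint ranges: [-177.97, 177.97], [-48.28, 115.42], [12.27, 149.76], [-77.06, 257.06], [2.81, 150.46], [-146.56, 146.56]. Speed limits (degrees/s): [147.25, 147.25, 180, 180, 180, 180].

INTERFACE

Orientations are given as [roll, pitch, yaw] about the fixed x, y, z axes, in that order (R = Rz(yaw) Ry(pitch) Rx(roll)).
In Python, from workcell import env gives the robot as it stands.
- The arm moves only by the shell command python3 -m jog 'ROWS' [FORCE]. ROWS is a JSON object of lists of equal length, an entry for each row: "jaw": the finger opening in mm, from 0 to 91.2; "slide": the shift along the tool's x, y, z in units of 30 mm (1.0 is 30 mm), a list of three; "spin": the turn about the tool's z in units of 8 degrees (1.0 is 8 degrees). In form: {"jaw": [jaw, ...], "slide": [[dx, dy, dz], ...], "spin": [spin, ...]}. A call has 1 to 10 rows; each row shifts and turns the commanded pose from where the row before left it, along the tool's axes as they then stand; what a row does not reach is not made up. A row lasts 1/10 s, in which the tool goes at most 50 mm and 8.59 degrees, less where a joint would pass 70% of its speed; a pose out of reach is approached as far as the arm can. A call is refused whole if a number of a shift passes 1 or a number of a turn 1, either way. A call with a gripper value outside its range is refused whole. The fingers move at their own pace and stop on an object; FORCE is the grip in N (left out, the last holds). Time passes only in rows, so rows that do not move let the fingers close. It gives the time, the measured TCP pose, the force, the opening and the grip force at its end, in the units of the state.
- env.state(): the state, without advancing time (a new reading comes with each control period).
- env.grab_frame(name): name is "scene" or "top" or "wrist"; returns the picture (420x560x3 uint8, red, green, blue); there is no depth.
- env.camera_model(name): a dict with "fx", "fy", "cx", "cy" (pixels), "camera_from_world" (4x4, takes a point from world to camera coordinates). Camera axes: x right, y up, looking along -z (the intrinsics and any distortion apply to the point x, -y, -z); pixel columns grow to the right and rows downward; lengths in mm; the calibration is good to about 2 mm. The wrist camera is an equidistant fisheye: a pixel r from the principal point sees the ray r / f radians off the axis. A picture is of the moment at which its call begins: read the wrist's pose just before it. camera_model takes no time and is no camera call; for the wrist camera it gives the pose at the moment of the call.
- env.job_done(): hands the job in; it is judged then, once.
The state is a dict: "time_s": time; "qpos": joint angles; "qvel": joint speeds; "effort": joint torques, N m; "ee_pos": TCP position; "ee_rot": TCP orientation; "force": force on the tool from outside, world axes, zero at the start; "torque": the same for the moment, N m; "gripper_width": finger opening in mm; "gripper_force": force on a finger pad.
Only numpy, scipy, OpenCV 4.12 (cv2) and the standard library are available. Lean on these libraries where they do the work, as an engineer would, in place of code of your own. Each camera call takes 0.05 s, during which the arm holds its last target. There are 200 camera calls.

TASK

Take the steel grinding cone out of its blue drying ring by its black wing grip and seat it fully home in the tapered cup of the wooden spice mill: feel gently for the angle at which the slot in its nose drops over the drive key, never pressing hard. Then, with the cone still home, check that it rocks free: turn the wing anticlockwise (seen from above) to the white dots 25 degrees from the red ones, then clockwise to the white dots 25 degrees on the other side. Finish with the wing in line with the red dots, the cone still home, and let go; leave the things standing around where they are.

Things in the scene. Friction and masses are not known exactly. Their poses are not given: they have to be found in the camera images.
- cone: Loose steel grinding cone, 160 g, upright in the blue ring. Origin: centre of its nose (lowest face); z up its axis, x along its black wing. Taper 32 mm across at the nose, 54 mm at z = 28 mm; flange 56 mm across, z = 28 to 32; stem 14 mm across to z = 46; wing 44 mm long (x), 12 mm thick (y), z = 46 to 74. A slot along x, 7 mm wide, 7 deep, crosses the nose. Works either way round (half turn).
- cone_grip (a point): Middle of the wing grip, 60 mm above the cone's nose; pinch here across the 12 mm thickness (cone y), fingers from above; fingertips then clear the flange by 9 mm.
- wing_end (a point): One end of the wing (red stripe), 22 mm from the axis on the cone's -x side, 60 mm above the nose.
- mill: Fixed round wooden spice mill, 96 mm across the foot, 80 mm high, with a steel-lined tapered cup on top that matches the cone. Origin: centre of its underside; z up. Red dots on its shoulder at -x and +x, white dots 25 degrees to either side of each. Push down with 15 N at most: the taper multiplies a push up to 2.7 times, and over 40 N of contact force harms the cup.
- cup_mouth (a point): Centre of the cup's mouth, 80 mm above the mill's underside; 52 mm across.
- cup_seat (a point): On the mill's axis, 54 mm above its underside, 26 mm below the mouth: where the centre of the cone's nose is when the cone is fully home (within about 0.5 mm); the flange then stands 2 mm above the mouth. At a wrong angle the cone stops on the key about 6 mm too high, a little loose in the cup.
- drive: Bearing of the brass drive key in the cup floor; origin at cup_seat, axes of the mill. The key is 28 mm long, 5 thick, rises 6 above the origin, bears 20 N. Its angle is not measured: it starts from 54 degrees (0.95 rad) clockwise to 9 degrees (0.15) anticlockwise of the mill's x axis, turns stiffly (0.1 N m; light rubbing leaves it) and stays put; stops at 66 degrees either way.
- cone_slot (a point): Middle of the slot in the cone's nose, at the cone's origin, with the cone's axes. The slot drops over the key only when within about 4 degrees (0.07 rad) of its angle and centred over it within 1 mm; resting on the key, the cone has about 2 mm of sideways play in the cup either way.
- drying_ring: Fixed blue ring, 72 mm across, 40 mm hole, 14 mm high, in which the cone stands with its nose about 4 mm above the table. Origin: centre of its underside.
- pepper_jar: Bystander: pepper jar with dark lid, 44 x 44 x 96 mm, upright; origin under its centre.
- lime: Bystander: green lime, 53 x 45 x 45 mm; origin under its centre.
- garlic: Bystander: garlic bulb, 58 x 59 x 59 mm; origin under its centre.
- glass: Bystander: small clear glass, 49 mm across, 62 mm high; origin under its centre.
Things that resemble listed ones, but are neither listed nor needed, are in the scene too. Leave any orange or yellow look-alike of the cone alone.

How it is judged:
By the outcome, as a careful person would: the job done as asked, in the order asked, and still so for the second after the job is handed in, with the robot touching nothing.
It also fails if it takes over 72 s, if anything falls off the work surface, if the arm or the gripper's body presses on something with over 40 N, if the wrist force passes 120 N, or if a joint passes its speed limit or range.

## Working session

There is one attempt and no reset: what is moved stays moved. The work goes in short steps, Python scripts to look and compute and a shell command to move; the robot and the scene stay as the last step left them, time stands still between calls to the robot, and variables do not carry over. Pictures are saved under pics/ and viewed, at most 10 in all, crops included, and the job is handed in when it is done.

```bash
mkdir -p pics; ls; python3 - <<'E'
from workcell import env
import cv2,numpy as np
for n in("scene","top"):
    cv2.imwrite(f"pics/{n}0.png",env.grab_frame(n)[:,:,::-1])
    m=env.camera_model(n);print({k:np.round(v,3).tolist() for k,v in m.items()})
s=env.state();print(s)
E
```

```text
pics
{'fx': 538.502, 'fy': 538.502, 'cx': 274.828, 'cy': 205.113, 'camera_from_world': [[-0.587, -0.809, 0.024, 297.127], [0.452, -0.303, 0.839, -306.419], [-0.671, 0.503, 0.544, -791.952], [0.0, 0.0, 0.0, 1.0]]}
{'fx': 475.558, 'fy': 475.558, 'cx': 267.506, 'cy': 200.907, 'camera_from_world': [[-0.026, -1.0, -0.006, 19.115], [0.99, -0.027, 0.14, -547.252], [-0.141, -0.002, 0.99, -965.457], [0.0, 0.0, 0.0, 1.0]]}
{'time_s': 0.1, 'qpos': array([-7.07030739e+01,  1.83465194e+01,  8.96979251e+01, -1.64609811e-03,
        7.20433053e+01, -1.14576395e+00]), 'qvel': array([ 0.01227614, -0.02812761, -0.21011484,  0.02012219,  0.0448579 ,
       -0.03647681]), 'effort': array([ 1.88589111e-03, -4.13328552e+01, -2.32507753e+01,  7.30143045e-02,
        4.22574312e-02, -5.47227808e-05]), 'ee_pos': array([ 200.66278242, -538.33227544,  182.12911127]), 'ee_rot': array([-1.79912236e+02, -1.89821637e-04,  2.04431986e+01]), 'force': array([ 0.2691683 , -1.03337415,  0.44312981]), 'torque': array([ 0.03198732,  0.00016858, -0.00953889]), 'gripper_force': 0.0, 'gripper_width': 91.00989528284279}
```

View pics/scene0.png

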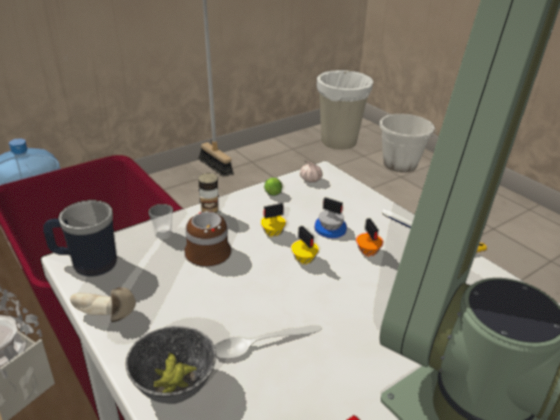

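View pics/top0.png

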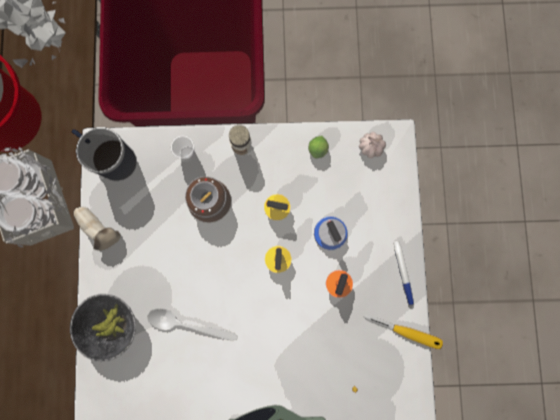

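The scene and top pictures show the mill at about (207,198) in the top view, with the brass key faintly visible at (205,196). The steel cone with its black wing stands in the blue ring at (331,233). Next I'll measure both and look at an enlarged crop.

```bash
cat > h.py <<'E'
from workcell import env
import cv2,numpy as np
def ray(n,uv,m=None):
    m=m or env.camera_model(n);T=m["camera_from_world"];R=T[:3,:3];t=T[:3,3]
    x=(uv[0]-m["cx"])/m["fx"];y=(uv[1]-m["cy"])/m["fy"]
    if n=="wrist":
        r=np.hypot(x,y);s=np.sin(r)/r if r>1e-9 else 1;d=np.array([x*s,-y*s,-np.cos(r)])
    else: d=np.array([x,-y,-1.])
    return -R.T@t,R.T@d
def onz(n,uv,z,m=None):
    o,d=ray(n,uv,m);return o+d*(z-o[2])/d[2]
def proj(n,p,m=None):
    m=m or env.camera_model(n);T=m["camera_from_world"];c=T[:3,:3]@np.array(p)+T[:3,3]
    v=np.array([c[0],-c[1]])
    if n=="wrist":
        h=np.hypot(*v);v=v/h*np.arctan2(h,-c[2])
    else: v=v/-c[2]
    return np.array([m["cx"]+m["fx"]*v[0],m["cy"]+m["fy"]*v[1]])
E
python3 - <<'E'
from h import *
im=cv2.imread("pics/top0.png");hsv=cv2.cvtColor(im,cv2.COLOR_BGR2HSV)
# ring: blue
roi=np.zeros(im.shape[:2],np.uint8);roi[205:260,305:360]=255
b=cv2.inRange(hsv,(100,120,60),(130,255,255))&roi
c=max(cv2.findContours(b,0,1)[0],key=cv2.contourArea);(e,ax,_)=cv2.fitEllipse(c);p=onz("top",e,14);print("ring",e,ax,p)
k=cv2.inRange(im,(0,0,0),(55,55,55))&roi
c=max(cv2.findContours(k,0,1)[0],key=cv2.contourArea);r=cv2.minAreaRect(c);bx=cv2.boxPoints(r)
w=np.array([onz("top",q,78)for q in bx]);print("wing",r,onz("top",r[0],78),[np.linalg.norm(w[i]-w[i-1]) for i in range(2)],
 [np.degrees(np.arctan2(*(w[i]-w[i-1])[[1,0]])) for i in range(2)])
roi[:]=0;roi[170:228,178:240]=255
b=cv2.inRange(hsv,(0,60,20),(18,255,170))&roi
c=max(cv2.findContours(b,0,1)[0],key=cv2.contourArea);c=cv2.convexHull(c);e,ax,_=cv2.fitEllipse(c);print("mill body",e,ax,onz("top",e,0),onz("top",e,50))
A=cv2.resize(im[172:224,180:236],None,fx=7,fy=7,interpolation=2);B=cv2.resize(im[205:257,303:359],None,fx=7,fy=7,interpolation=2)
cv2.imwrite("pics/crop1.png",np.hstack([A,B]))
E
```

```text
ring (328.5834655761719, 231.88514709472656) (25.75144386291504, 28.8133602142334) [ 480.48686937 -124.59305597   14.        ]Traceback (most recent call last):
  File "<stdin>", line 8, in <module>
ValueError: max() iterable argument is empty
```

```bash
python3 - <<'E'
from h import *
im=cv2.imread("pics/top0.png");hsv=cv2.cvtColor(im,cv2.COLOR_BGR2HSV)
A=cv2.resize(im[172:224,180:236],None,fx=7,fy=7,interpolation=2);B=cv2.resize(im[205:257,303:359],None,fx=7,fy=7,interpolation=2)
cv2.imwrite("pics/crop1.png",np.hstack([A,B]))
roi=np.zeros(im.shape[:2],np.uint8);roi[210:256,308:354]=255
b=cv2.inRange(hsv,(105,110,40),(130,255,255))&roi
pts=cv2.findNonZero(b);h=cv2.convexHull(pts);e,ax,_=cv2.fitEllipse(h);print("ring",e,ax,onz("top",e,14),onz("top",e,7))
print("dark min",im[205:257,303:359].max(2).min())
k=cv2.inRange(im,(0,0,0),(75,75,75))&roi
for c in cv2.findContours(k,0,1)[0]:
  if cv2.contourArea(c)<20: continue
  r=cv2.minAreaRect(c);w=np.array([onz("top",q,78)for q in cv2.boxPoints(r)]);print("wing",r,onz("top",r[0],78),[(np.linalg.norm(w[i]-w[i-1]),np.degrees(np.arctan2(*(w[i]-w[i-1])[[1,0]]))) for i in range(2)])
roi[:]=0;roi[170:228,178:240]=255
b=cv2.inRange(hsv,(0,60,20),(18,255,170))&roi
c=max(cv2.findContours(b,0,1)[0],key=cv2.contourArea);c=cv2.convexHull(c);e,ax,_=cv2.fitEllipse(c);print("mill body",e,ax,onz("top",e,0),onz("top",e,50))
E
```

```text
ring (330.19561767578125, 232.56915283203125) (31.09673309326172, 32.13094711303711) [ 478.92893944 -127.97737228   14.        ] [ 479.42691089 -128.8737784     7.        ]
dark min 65
wing ((333.3000183105469, 231.10000610351562), (19.230182647705078, 5.813776969909668), 63.43495178222656) [ 477.15802664 -126.1420949    78.        ] [(np.float64(38.34208019366712), np.float64(24.150352061937934)), (np.float64(11.79030614902968), np.float64(-65.08759413911159))]
mill body (205.22032165527344, 195.60679626464844) (34.932655334472656, 37.62469482421875) [568.56008697 141.05989985   0.        ] [560.71227903 134.35179789  50.        ]
```

View pics/crop1.png

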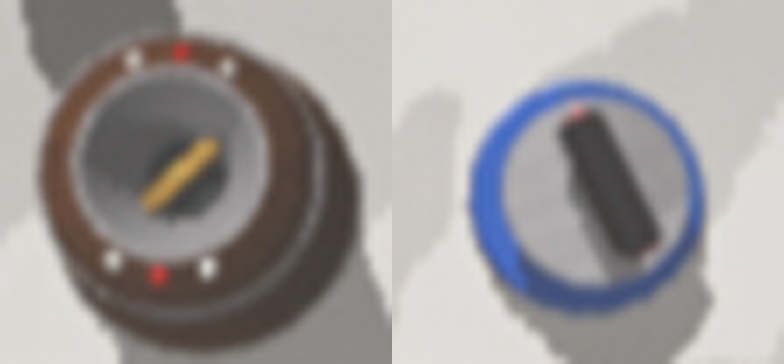

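The crop shows the red dots at crop (181,52) and (158,275) and the key running from (150,203) to (210,145), which puts it about 40° clockwise of the dots. The wing runs (580,115)–(640,250), or about 24° in the world frame. I'll move above the cone and refine with the wrist camera.

```bash
python3 -m jog '{"jaw":[60,60,60,60,60,60,60],"slide":[[0.96,-0.687,0],[0.96,-0.687,0],[0.96,-0.687,0],[0.96,-0.687,0],[0.96,-0.687,0],[0.96,-0.687,0],[0.96,-0.687,0]],"spin":[0,0,0,0,0,0,0]}' 20
python3 -m jog '{"jaw":[60,60,60,60,60,60,60,60,60],"slide":[[0.96,-0.687,0],[0.96,-0.687,0],[0.96,-0.687,0],[0.96,-0.687,0],[0.96,-0.687,0],[0.96,-0.687,0],[0.96,-0.687,0],[0,0,0],[0,0,0]],"spin":[0.4,0,0,0,0,0,0,0,0]}'
python3 - <<'E'
from h import *
# mill from top image
im=cv2.imread("pics/top0.png")
f=lambda x,y:((x+.5)/7-.5+180,(y+.5)/7-.5+172)
for z in(70,76,80):
  a=onz("top",f(181,52),z);b=onz("top",f(158,275),z);print(z,a,b,(a+b)/2,np.linalg.norm(a-b),"ang",np.degrees(np.arctan2(*(a-b)[[1,0]])))
print("mouth",onz("top",f(174,163),80))
a=onz("top",f(212,143),60);b=onz("top",f(148,205),60);print("key",(a+b)/2,np.linalg.norm(a-b),np.degrees(np.arctan2(*(a-b)[[1,0]])))
print(env.state()["ee_pos"],env.state()["ee_rot"],env.state()["qpos"])
cv2.imwrite("pics/w1.png",env.grab_frame("wrist")[:,:,::-1])
import pickle;pickle.dump(env.camera_model("wrist"),open("w1.pkl","wb"))
print(proj("wrist",(478,-127,78)))
E
```

```text
time_s: 0.8
ee_pos: [339.7, -331.7, 182.6]
ee_rot: [-180.0, 0.0, 20.4]
force: [0.3, -1.1, 0.1]
gripper_width: 60.3
gripper_force: 0.0
time_s: 1.7
ee_pos: [487.3, -134.0, 182.3]
ee_rot: [-180.0, 0.1, 17.4]
force: [-1.0, 0.8, -1.0]
gripper_width: 59.8
gripper_force: 0.0
70 [592.17284061 130.95969823  70.        ] [526.26079773 138.20500806  70.        ] [559.21681917 134.58235315  70.        ] 66.30906356299074 ang -6.272991251442392
76 [591.01549238 130.15914332  76.        ] [525.51418676 137.3593033   76.        ] [558.26483957 133.75922331  76.        ] 65.89585223380337 ang -6.272991251442367
80 [590.24392689 129.62544004  80.        ] [525.01644611 136.79550013  80.        ] [557.6301865  133.21047008  80.        ] 65.62037801434501 ang -6.272991251442369
mouth [557.58643361 131.92151944  80.        ]
key [557.42894972 132.87653474  60.        ] 26.25833698618316 -46.62973491195319
[ 487.30260617 -134.01289701  182.3303468 ] [-1.79985016e+02  7.97164741e-02  1.73505166e+01] [-1.66572657e+01  1.21020708e+01  9.84302065e+01 -3.43294943e-02
  6.95421889e+01  5.60042479e+01]
[273.12787461 201.86163391]
```

View pics/w1.png

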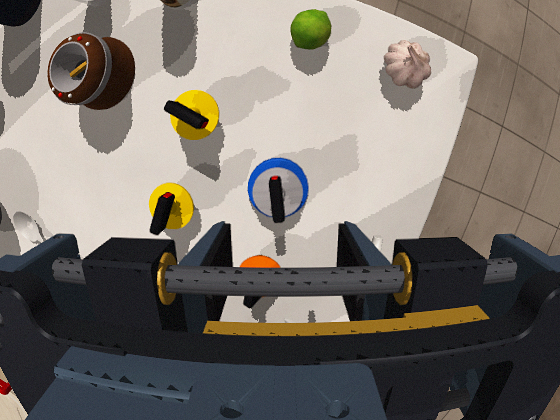

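The wrist view shows the steel cone in the blue ring, centre about (277,188), with its wing running (276,177)–(278,221). The mill is at the upper left, about (80,72). Next I'll work out the wing pose.

```bash
python3 - <<'E'
from h import *
import pickle
m=pickle.load(open("w1.pkl","rb"));im=cv2.imread("pics/w1.png");hsv=cv2.cvtColor(im,cv2.COLOR_BGR2HSV)
roi=np.zeros(im.shape[:2],np.uint8);roi[170:228,262:292]=255
k=cv2.inRange(im,(0,0,0),(60,60,60));k|=cv2.inRange(hsv,(0,150,60),(8,255,255))|cv2.inRange(hsv,(172,150,60),(180,255,255));k&=roi
c=max(cv2.findContours(k,0,1)[0],key=cv2.contourArea);r=cv2.minAreaRect(c);print(r,cv2.boundingRect(c))
for y in range(172,226,4):
  xs=np.where(k[y])[0]
  if len(xs):print(y,xs.min(),xs.max(),im[y,xs.min()+1:xs.max():3].max(1))
xs=np.vstack([cv2.findNonZero(cv2.inRange(hsv,(105,110,60),(130,255,255))[150:230,240:320])[:,0]+[240,150]])
e,ax,_=cv2.fitEllipse(cv2.convexHull(xs.astype(np.int32)));print("ring",e,ax,onz("wrist",e,7,m),onz("wrist",e,14,m))
for v in((274.5,177),(277,219.5),(277.5,221),):
  for z in(78,): print(v,z,onz("wrist",v,z,m))
E
```

```text
((276.5707702636719, 198.99327087402344), (46.45645523071289, 12.79922866821289), 84.5596694946289) (269, 176, 16, 47)
176 273 277 [173]
180 270 280 [17 19 17]
184 269 280 [19 21 21 17]
188 270 281 [22 25 23 10]
192 270 282 [19 18 20 16]
196 270 282 [18 19 24 17]
200 271 283 [19 19 22  9]
204 271 283 [21 20 23 14]
208 271 283 [ 9 22 20 15]
212 272 283 [18 22 21 18]
216 272 284 [14 16 21 15]
220 273 283 [18 16 25]
ring (277.6003112792969, 187.47079467773438) (59.82810592651367, 60.374603271484375) [ 478.44375789 -129.90293989    7.        ] [ 479.87330684 -129.61465281   14.        ]
(274.5, 177) 78 [ 501.84051899 -121.15666777   78.        ]
(277, 219.5) 78 [ 461.94755957 -135.82293592   78.        ]
(277.5, 221) 78 [ 460.60883219 -136.74627321   78.        ]
```

```bash
python3 -m jog '{"jaw":[40,40,40,40,40,40,40],"slide":[[-0.18,-0.24,0],[0,0,0.9],[0,0,0.9],[0,0,0.9],[0,0,0.9],[0,0,0.7],[0,0,0.25]],"spin":[-0.58,0,0,0,0,0,0]}' 20
python3 -m jog '{"jaw":[40,4,4,4,4,4],"slide":[[0,0,0],[0,0,0],[0,0,0],[0,0,0],[0,0,0],[0,0,0]],"spin":[0,0,0,0,0,0]}' 25
python3 -c "
from workcell import env
s=env.state();print(s['force'],s['torque'],s['ee_pos'],s['gripper_width'])"
```

```text
time_s: 2.45
ee_pos: [477.9, -129.9, 44.5]
ee_rot: [-179.9, 0.2, 21.8]
force: [-0.7, -0.2, -0.1]
gripper_width: 40.3
gripper_force: 0.0
time_s: 3.05
ee_pos: [480.4, -129.2, 46.7]
ee_rot: [180.0, -0.0, 21.9]
force: [-0.4, -0.2, -0.1]
gripper_width: 5.0
gripper_force: 0.0
[-0.35904119 -0.16266498 -0.08547052] [-0.02440165  0.06865901 -0.00199622] [ 480.43492547 -129.23220114   46.72021775] 5.0399734544283925
```

```bash
python3 - <<'E'
from h import *
s=env.state();print(s['gripper_width'],s['gripper_force'])
a=env.grab_frame("wrist")[:,:,::-1];b=env.grab_frame("scene")[:,:,::-1]
b=cv2.resize(b[160:290,220:420],(560,364),interpolation=2)
cv2.imwrite("pics/w2.png",cv2.resize(np.vstack([a[100:330],b]),None,fx=1,fy=1))
E
```

```text
5.0399734544283925 0.0
```

View pics/w2.png

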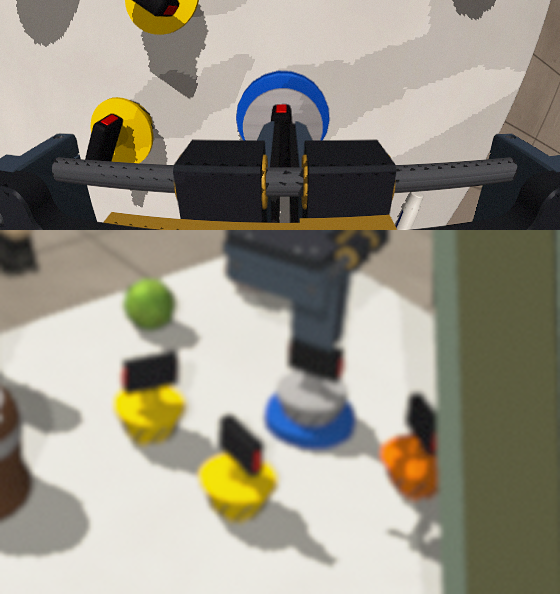

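The wrist and scene views show the fingers at the wing, but the reading of 5 mm doesn't fit a 12 mm wing. I'll check whether the fingers are still closing and where the TCP falls in the images.

```bash
python3 -m jog '{"jaw":[4,4,4],"slide":[[0,0,0],[0,0,0],[0,0,0]],"spin":[0,0,0]}' 25
python3 - <<'E'
from h import *
s=env.state()
for p in(s['ee_pos'],(480,-129,78),(480,-129,50)):
  q=proj("scene",p);print(q,((q-[220,160])*2.8)+[0,230],proj("wrist",p)-[0,100])
print(s['gripper_width'],s['gripper_force'])
E
```

```text
time_s: 3.45
ee_pos: [480.2, -129.2, 46.3]
ee_rot: [180.0, 0.0, 21.9]
force: [0.1, -0.7, -1.4]
gripper_width: 4.1
gripper_force: 0.0
[331.24468975 210.35181447] [311.48513129 370.98508052] [282.86460301 131.58741256]
[332.46928255 197.9126394 ] [314.91399115 336.15539031] [282.16273885 150.39527339]
[331.38685979 208.98756926] [311.8832074  367.16519394] [282.43054123 133.6877382 ]
4.080878379134973 0.0
```

```bash
python3 - <<'E'
from h import *
a=env.grab_frame("wrist")[:,:,::-1];b=env.grab_frame("scene")[:,:,::-1];t=env.grab_frame("top")[:,:,::-1]
a=cv2.resize(a[160:290,222:342],(400,433),interpolation=2);b=cv2.resize(b[165:250,292:372],(400,425),interpolation=2)
b=np.vstack([b,np.zeros((8,400,3),np.uint8)])
cv2.imwrite("pics/w3.png",np.hstack([a,b]))
E
```

```text
(no output)
```

View pics/w3.png

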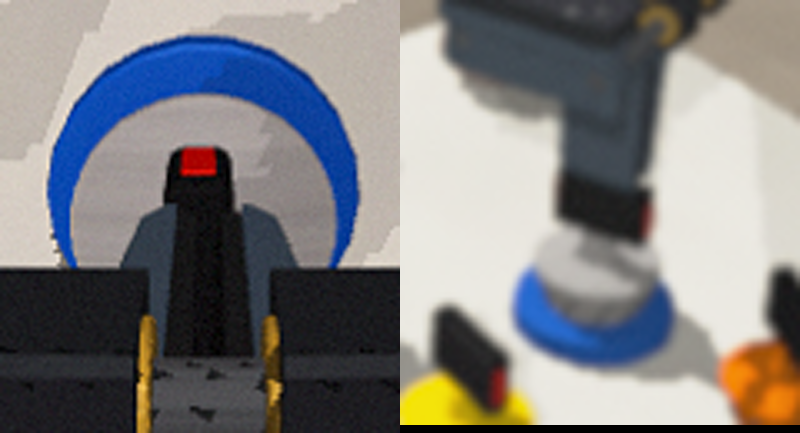

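The wrist crop shows the wing sitting between both fingers, so the width reading may be misleading. I'll lift a little to test.

```bash
python3 -m jog '{"jaw":[0,0,0,0,0,0],"slide":[[0,0,0],[0,0,-0.3],[0,0,-0.4],[0,0,-0.5],[0,0,-0.8],[0,0,0]],"spin":[0,0,0,0,0,0]}' 25
python3 - <<'E'
from h import *
s=env.state();print(s['gripper_width'],s['gripper_force'],s['force'])
b=env.grab_frame("scene")[:,:,::-1];a=env.grab_frame("wrist")[:,:,::-1]
a=cv2.resize(a[140:290,222:342],(346,433),interpolation=2);b=cv2.resize(b[145:250,292:372],(330,433),interpolation=2)
cv2.imwrite("pics/w4.png",np.hstack([a,b]))
E
```

```text
time_s: 4.2
ee_pos: [483.0, -130.0, 110.2]
ee_rot: [179.7, -0.4, 21.9]
force: [0.9, 0.0, 0.4]
gripper_width: 0.7
gripper_force: 0.0
0.6687354571187746 0.0 [0.88711328 0.00118028 0.37481501]
```

View pics/w4.png

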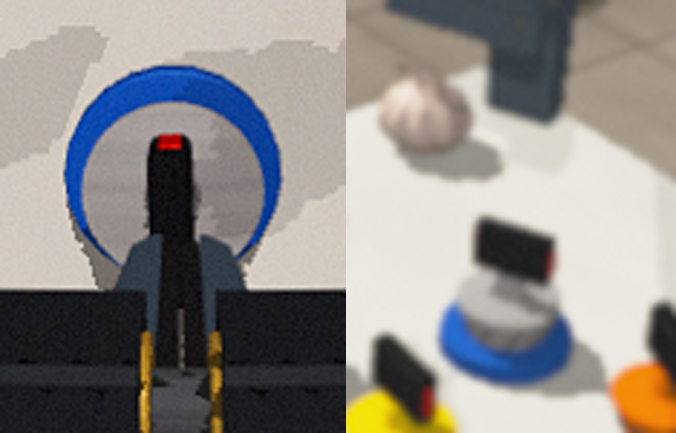

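The cone stayed in the ring, so the grasp missed. In the scene view the fingertips look higher than the TCP says. I'll triangulate the tip from the scene and wrist views.

```bash
python3 - <<'E'
from h import *
s=env.state();print(s['ee_pos'],s['ee_rot'],s['gripper_width'])
T=env.camera_model("wrist")["camera_from_world"];C=-T[:3,:3].T@T[:3,3];print("cam",C,C-s['ee_pos'],"look",-T[2,:3], "up",T[1,:3])
def tri(u,v):
  o1,d1=ray("scene",u);o2,d2=ray("wrist",v);A=np.c_[d1,-d2];k=np.linalg.lstsq(A,o2-o1,rcond=None)[0]
  p,q=o1+d1*k[0],o2+d2*k[1];return (p+q)/2,np.linalg.norm(p-q)
print(tri((326.9,170.5),(274,221.7)))
print("wrist tcp",proj("wrist",s['ee_pos']),"scene tcp",proj("scene",s['ee_pos']))
# ring seen now: scale check
m=None;a=env.grab_frame("wrist")[:,:,::-1];hsv=cv2.cvtColor(np.ascontiguousarray(a),cv2.COLOR_BGR2HSV)
b=cv2.inRange(hsv,(105,110,60),(130,255,255))[:240,230:340];p=cv2.findNonZero(b)[:,0]+[230,0]
print("ring diam px",p.min(0),p.max(0),onz("wrist",(p[:,0].min(),200),7),onz("wrist",(p[:,0].max(),200),7))
E
```

```text
[ 480.6505854  -129.35125915  107.21725634] [ 1.79922915e+02 -9.15005380e-02  2.18858506e+01] 0.05445168919456037
cam [ 546.58855304 -103.56423745  309.19017171] [ 65.93796764  25.7870217  201.97291537] look [-0.23346302 -0.09486846 -0.96772671] up [ 0.8980885   0.36046238 -0.25199983]
(array([ 494.59282818, -118.97502091,  140.36029708]), np.float64(1.1645633217040041))
wrist tcp [282.9031603  231.59183473] scene tcp [333.55105984 185.85354379]
ring diam px [245 162] [319 228] [463.4031225  -96.19917012   7.        ] [ 489.83034753 -161.99339424    7.        ]
```

The tip corner triangulates with a 1.2 mm ray gap to 33 mm above the reported TCP, so the fingers really end about 33 mm higher than stated. That is why they shut above the wing. I'll reopen, descend about 30 mm further than before while watching the force, and close.

```bash
python3 -m jog '{"jaw":[40,40,40,40,40,40,40,40,40],"slide":[[0,0,0],[0,0,0],[0,0,0],[0,0,0],[0,0,0.6],[0,0,0.8],[0,0,0.6],[0,0,0.3],[0,0,0]],"spin":[0,0,0,0,0,0,0,0,0]}' 25
python3 -m jog '{"jaw":[40,40,40,40],"slide":[[0,0,0.3],[0,0,0.25],[0,0,0.2],[0,0,0]],"spin":[0,0,0,0]}'
python3 -m jog '{"jaw":[0,0,0,0,0,0,0],"slide":[[0,0,0],[0,0,0],[0,0,0],[0,0,0],[0,0,0],[0,0,0],[0,0,0]],"spin":[0,0,0,0,0,0,0]}' 25
```

```text
time_s: 5.25
ee_pos: [479.4, -129.0, 36.3]
ee_rot: [-179.9, 0.1, 21.9]
force: [-0.0, -0.0, -0.3]
gripper_width: 39.9
gripper_force: 0.0
time_s: 5.65
ee_pos: [479.6, -129.1, 14.1]
ee_rot: [-180.0, 0.1, 21.9]
force: [0.4, -0.4, -0.2]
gripper_width: 40.0
gripper_force: 0.0
time_s: 6.35
ee_pos: [480.4, -129.2, 15.1]
ee_rot: [180.0, -0.0, 21.9]
force: [-0.6, 1.1, 2.4]
gripper_width: 11.9
gripper_force: 25.0
```

The wing is gripped at 11.9 mm with 25 N. I'll lift, carry the cone to a viewing spot short of the mill, and measure the mill with the wrist camera.

```bash
python3 -m jog '{"jaw":[0,0,0,0,0,0,0],"slide":[[0,0,-0.2],[0,0,-0.5],[0,0,-0.9],[0,0,-0.9],[0,0,-0.9],[0,0,-0.6],[0,0,0]],"spin":[0,0,0,0,0,0,0]}' 30
python3 -m jog '{"jaw":[0,0,0,0,0,0,0,0,0,0],"slide":[[0.33,-0.89,0],[0.33,-0.89,0],[0.33,-0.89,0],[0.33,-0.89,0],[0.33,-0.89,0],[0.33,-0.89,0],[0.33,-0.89,0],[0.33,-0.89,0],[0,0,0],[0,0,0]],"spin":[0,0,0,0,0,0,0,0,0,0]}'
python3 - <<'E'
from h import *
import pickle
pickle.dump(env.camera_model("wrist"),open("w5.pkl","wb"))
a=env.grab_frame("wrist")[:,:,::-1];cv2.imwrite("pics/w5full.png",a)
q=proj("wrist",(557.7,132.8,80));print(q)
x,y=np.round(q).astype(int)-[50,45];x=max(x,0);y=max(y,0);print(x,y)
cv2.imwrite("pics/w5.png",np.hstack([cv2.resize(a[y:y+90,x:x+100],None,fx=5,fy=5,interpolation=2),cv2.resize(a[150:300,220:320],(300,450))]))
E
```

```text
time_s: 7.05
ee_pos: [482.0, -129.9, 137.3]
ee_rot: [179.8, -0.3, 21.9]
force: [-0.8, 0.3, -2.0]
gripper_width: 11.8
gripper_force: 30.0
time_s: 8.05
ee_pos: [473.2, 98.5, 133.6]
ee_rot: [180.0, 0.2, 22.0]
force: [-0.6, 0.5, -1.5]
gripper_width: 12.1
gripper_force: 30.0
[281.96874394  95.79520759]
232 51
```

View pics/w5.png

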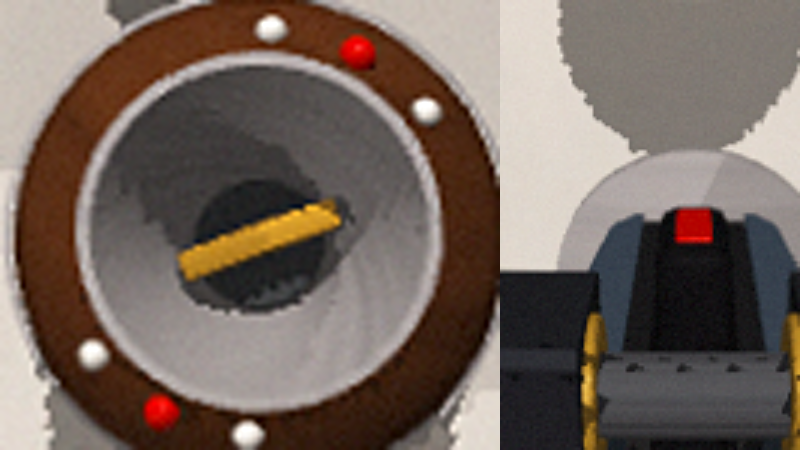

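The wrist crop shows the cup mouth centred at about (260,232), the key from (183,268) to (337,210), and red dots at (357,52) and (161,411). The cone is held squarely.

```bash
python3 - <<'E'
from h import *
import pickle
m=pickle.load(open("w5.pkl","rb"));im=cv2.imread("pics/w5full.png");hsv=cv2.cvtColor(im,cv2.COLOR_BGR2HSV)
sub=np.zeros(im.shape[:2],np.uint8);sub[45:145,228:336]=255
ang=lambda d:np.degrees(np.arctan2(d[1],d[0]))
def blobs(k):
  n,_,st,c=cv2.connectedComponentsWithStats(k&sub);return [c[i] for i in range(1,n) if st[i,4]>8]
red=blobs(cv2.inRange(hsv,(0,190,90),(5,255,255))|cv2.inRange(hsv,(175,190,90),(180,255,255)))
for z in(70,76,80):
  P=[onz("wrist",c,z,m) for c in red];print(z,[p.round(1) for p in P],"mid",(P[0]+P[1])/2,"len",np.linalg.norm(P[0]-P[1]),"ang",ang(P[0]-P[1]))
f=lambda x,y:((x+.5)/5-.5+232,(y+.5)/5-.5+51)
l,r,t,b=[onz("wrist",f(*q),80,m) for q in((90,232),(432,232),(262,62),(262,403))];print("mouth",(l+r)/2,(t+b)/2,np.linalg.norm(l-r),np.linalg.norm(t-b))
k=cv2.inRange(hsv,(15,150,110),(28,255,255))&sub
c=max(cv2.findContours(k,0,1)[0],key=cv2.contourArea);R=cv2.minAreaRect(c);B=cv2.boxPoints(R);W=np.array([onz("wrist",q,60,m) for q in B]);
print("key",R,onz("wrist",R[0],60,m),[(np.linalg.norm(W[i]-W[i-1]),ang(W[i]-W[i-1])) for i in(1,2)])
a,b=[onz("wrist",f(*q),60,m) for q in((183,268),(337,210))];print((a+b)/2,np.linalg.norm(a-b),ang(b-a))
print(env.state()["ee_pos"],env.state()["ee_rot"])
E
```

```text
70 [array([591.4, 128.9,  70. ]), array([524.5, 136.1,  70. ])] mid [557.91229094 132.47742338  70.        ] len 67.27335058792706 ang -6.1876454047621685
76 [array([590.2, 128.8,  76. ]), array([524.8, 135.8,  76. ])] mid [557.50702105 132.29615075  76.        ] len 65.75195006284245 ang -6.187645404762157
80 [array([589.4, 128.7,  80. ]), array([525.1, 135.7,  80. ])] mid [557.23684113 132.17530232  80.        ] len 64.73768304611936 ang -6.187645404762178
mouth [557.37127212 131.83962625  80.        ] [557.26217707 131.62569289  80.        ] 53.05114409454724 54.02592301966074
key ((283.23583984375, 98.15509796142578), (5.946409225463867, 32.62997817993164), 70.20112609863281) [557.33878635 132.35799804  60.        ] [(np.float64(27.27087775899909), np.float64(-47.89092381306573)), (np.float64(5.048273843593451), np.float64(-138.49987862780992))]
[557.32181844 132.03537709  60.        ] 27.52297053513533 -47.02147263208439
[473.40041098  97.94392243 133.84218437] [1.79984678e+02 1.25621052e-01 2.19070885e+01]
```

```bash
python3 -m jog '{"jaw":[0,0,0,0,0,0,0,0,0,0],"slide":[[0.6,0,0],[0.8,0,0],[0.8,0,0],[0.6,0,0],[0.22,-0.01,0],[0,0,0],[0,0,0],[0,0,0],[0,0,0],[0,0,0]],"spin":[0,0,0,0,0,-0.96,-1,-1,-1,-1]}'
python3 -m jog '{"jaw":[0,0,0,0,0,0,0,0,0,0],"slide":[[0,0,0],[0,0,0],[0,0,0],[0,0,0],[0,0,0],[0,0,0],[0,0,0],[0,0,0],[0,0,0],[0,0,0]],"spin":[-1,-1,-1,-1,-1,-1,-1,-1,-0.9,0]}'
python3 -m jog '{"jaw":[0,0],"slide":[[0,0,0],[0,0,0]],"spin":[0,0]}'
python3 -c "
from workcell import env
s=env.state();print(s['force'],s['torque'],s['ee_pos'],s['ee_rot'],s['qpos'])"
```

```text
time_s: 9.1
ee_pos: [557.2, 131.3, 134.4]
ee_rot: [-179.9, 0.1, 61.8]
force: [-0.8, 0.2, -1.3]
gripper_width: 12.0
gripper_force: 30.0
time_s: 10.1
ee_pos: [557.3, 131.4, 134.5]
ee_rot: [-179.9, -0.0, 132.7]
force: [0.8, -0.3, -0.8]
gripper_width: 11.7
gripper_force: 30.0
time_s: 10.3
ee_pos: [557.8, 132.1, 134.7]
ee_rot: [-180.0, -0.0, 132.6]
force: [0.1, -0.8, -1.0]
gripper_width: 11.9
gripper_force: 30.0
[ 0.08419664 -0.83519466 -1.00860552] [ 0.05588923 -0.13348042  0.07250482] [557.7853941  132.10218745 134.73666787] [-1.79974254e+02 -4.61734477e-03  1.32636213e+02] [ 1.21802999e+01  2.01163435e+01  9.41728798e+01 -9.94839286e-03
  6.57353106e+01 -3.04518238e+01]
```

```bash
python3 -m jog '{"jaw":[0,0,0,0,0,0],"slide":[[0.033,-0.012,0.4],[0,0,0.6],[0,0,0.5],[0,0,0.3],[0,0,0],[0,0,0]],"spin":[0,0,0,0,0,0]}'
python3 -m jog '{"jaw":[0,0,0],"slide":[[0,0,0.1],[0,0,0.1],[0,0,0]],"spin":[0,0,0]}'
python3 -m jog '{"jaw":[0,0],"slide":[[0,0,0.06],[0,0,0]],"spin":[0,0]}'
python3 -c "
from workcell import env
s=env.state();print(s['force'],s['torque'],s['ee_pos'],s['ee_rot'])"
```

```text
time_s: 10.9
ee_pos: [557.3, 133.1, 80.9]
ee_rot: [180.0, 0.0, 132.8]
force: [-0.0, -0.1, -2.0]
gripper_width: 12.1
gripper_force: 30.0
time_s: 11.2
ee_pos: [557.0, 133.0, 74.7]
ee_rot: [-180.0, -0.0, 132.8]
force: [0.6, 0.3, -2.6]
gripper_width: 12.0
gripper_force: 30.0
time_s: 11.4
ee_pos: [557.0, 133.0, 72.9]
ee_rot: [-180.0, -0.0, 132.8]
force: [0.5, 0.1, -2.2]
gripper_width: 11.7
gripper_force: 30.0
[ 0.5012499   0.1486442  -2.22087687] [ 0.01180793 -0.16837971 -0.0021652 ] [557.03978313 132.99365983  72.91388362] [-1.79988079e+02 -6.39312950e-04  1.32761950e+02]
```

```bash
for i in 1 2 3; do python3 -m jog '{"jaw":[0,0],"slide":[[0,0,0.03],[0,0,0]],"spin":[0,0]}' | egrep 'pos|force:'; done
```

```text
ee_pos: [557.1, 133.0, 72.1]
force: [0.8, -0.0, -1.6]
gripper_force: 30.0
ee_pos: [557.1, 133.0, 71.1]
force: [-0.5, 0.3, -2.0]
gripper_force: 30.0
ee_pos: [557.0, 133.1, 70.3]
force: [-0.0, 0.0, -0.4]
gripper_force: 30.0
```

```bash
for i in 1 2 3; do python3 -m jog '{"jaw":[0,0],"slide":[[0,0,0.03],[0,0,0]],"spin":[0,0]}' | egrep 'pos|force:'; done
```

```text
ee_pos: [556.9, 133.4, 69.5]
force: [-2.0, 1.2, -0.3]
gripper_force: 30.0
ee_pos: [556.7, 133.5, 68.7]
force: [-2.6, 2.5, 1.9]
gripper_force: 30.0
ee_pos: [556.6, 133.7, 68.0]
force: [-3.9, 3.3, 3.9]
gripper_force: 30.0
```

The side force runs along tool +x, so the cone is touching the wall on its −x side. I'll shift +x to relieve it.

```bash
python3 -m jog '{"jaw":[0,0,0],"slide":[[0.03,0,0],[0.02,0,0],[0,0,0]],"spin":[0,0,0]}' | egrep 'pos|rot|force:'; for i in 1 2; do python3 -m jog '{"jaw":[0,0],"slide":[[0.0,0,0.03],[0,0,0]],"spin":[0,0]}' | egrep 'pos|force:'; done
python3 -c "
from workcell import env
s=env.state();print(s['force'],s['torque'],s['ee_pos'],s['ee_rot'])"
```

```text
ee_pos: [556.3, 133.9, 67.5]
ee_rot: [180.0, 0.0, 132.8]
force: [-0.9, 1.0, 0.6]
gripper_force: 30.0
ee_pos: [556.1, 134.1, 66.7]
force: [-2.6, 2.0, 1.4]
gripper_force: 30.0
ee_pos: [556.2, 134.1, 66.6]
force: [-3.5, 0.8, 7.2]
gripper_force: 30.0
[-3.46443097  0.82935642  7.18405535] [ 0.31825654  0.58337997 -0.00591904] [556.16460132 134.12426375  66.63462219] [1.79981031e+02 1.20672169e-02 1.32752170e+02]
```

```bash
python3 -m jog '{"jaw":[0,0,0],"slide":[[0.03,-0.02,0],[0,0,0],[0,0,0]],"spin":[0,0,0]}' | egrep 'pos|rot|force:'; for i in 1 ; do python3 -m jog '{"jaw":[0,0],"slide":[[0.0,0,0.02],[0,0,0]],"spin":[0,0]}' | egrep 'pos|force:'; done
python3 -c "
from workcell import env
s=env.state();print(s['force'],s['torque'],s['ee_pos'],s['ee_rot'])"
```

```text
ee_pos: [556.1, 134.2, 66.6]
ee_rot: [179.9, 0.1, 132.8]
force: [-1.2, -0.3, 6.3]
gripper_force: 30.0
ee_pos: [556.1, 134.2, 66.6]
force: [-1.0, 0.6, 8.2]
gripper_force: 30.0
[-0.96632626  0.57295797  8.21884055] [0.04783143 0.27657204 0.03358731] [556.14158882 134.18560639  66.59245014] [1.79897296e+02 1.12315686e-01 1.32771649e+02]
```

```bash
python3 -m jog '{"jaw":[0,0,0,0],"slide":[[0,0,-0.02],[0,0,0],[0,0,0],[0,0,0]],"spin":[0,-0.5,-0.5,0]}' | egrep 'pos|rot|force:'
cat > st.py <<'E'
from workcell import env
s=env.state();print(s['time_s'],s['force'].round(1),s['torque'].round(3),s['ee_pos'].round(1),s['ee_rot'].round(1))
E
python3 st.py; python3 -m jog '{"jaw":[0,0,0,0],"slide":[[0,0,0],[0,0,0],[0,0,0],[0,0,0]],"spin":[-0.5,-0.5,0,0]}' >/dev/null; python3 st.py
```

```text
ee_pos: [555.9, 134.0, 66.5]
ee_rot: [180.0, 0.1, 140.8]
force: [-1.5, 0.5, 6.2]
gripper_force: 30.0
14.2 [-1.5  0.5  6.2] [0.076 0.073 0.121] [555.9 134.   66.5] [1.800e+02 1.000e-01 1.408e+02]
14.6 [-2.  -0.1  6.9] [-0.023  0.113  0.148] [555.8 133.8  66.5] [1.800e+02 1.000e-01 1.488e+02]
```

```bash
python3 - <<'E'
from h import *
b=env.grab_frame("scene")[:,:,::-1].copy();cv2.imwrite("pics/s6full.png",b)
x0,y0=175,170
c=cv2.resize(b[y0:y0+100,x0:x0+75],None,fx=6,fy=6,interpolation=cv2.INTER_CUBIC)
ax=np.array([557.3,132.1]);
# near-silhouette lines: predicted left/right extremes at heights, home vs on key
T=env.camera_model("scene")["camera_from_world"];r=T[0,:2]/np.linalg.norm(T[0,:2])
for z,R,col in((86,28,(0,255,0)),(92,28,(0,0,255)),(80,26,(255,0,0)),(128,22,(0,255,0)),(134,22,(0,0,255))):
  for s in(-1,1):
    p=(proj("scene",(*(ax+s*R*r),z))-[x0,y0]+.5)*6;cv2.drawMarker(c,tuple(int(v) for v in p),col,cv2.MARKER_CROSS,14,1)
cv2.imwrite("pics/s6.png",c)
E
```

```text
(no output)
```

View pics/s6.png

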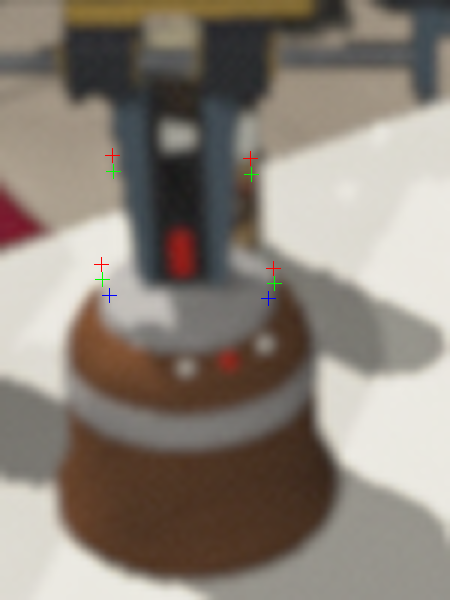

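The flange sits right at the cup mouth with no taper showing below it, so the cone is home. The steady ~0.1 N m torque also suggests the key is turning with it. I'll continue anticlockwise to the white dots.

```bash
python3 -m jog '{"jaw":[0,0,0,0,0,0],"slide":[[0,-0.01,0],[0,-0.008,0],[0,-0.008,0],[0,-0.006,0],[0,-0.006,0],[0,0,0]],"spin":[-0.5,-0.5,-0.5,-0.5,-0.5,0]}'>/dev/null; python3 st.py
python3 -m jog '{"jaw":[0,0,0,0,0,0],"slide":[[0,-0.006,0],[0,-0.006,0],[0,-0.006,0],[0,-0.006,0],[0,0,0],[0,0,0]],"spin":[-0.5,-0.5,-0.5,-0.5,0,0]}'>/dev/null; python3 st.py
```

```text
15.25 [-1.   1.2  6. ] [0.265 0.097 0.138] [555.6 133.3  66.5] [1.800e+02 1.000e-01 1.688e+02]
15.85 [-0.7  1.5  5.4] [0.441 0.104 0.109] [555.6 132.8  66.5] [ 1.800e+02  1.000e-01 -1.752e+02]
```

```bash
python3 -m jog '{"jaw":[0,0,0,0,0,0,0],"slide":[[0,-0.004,0],[0,-0.004,0],[0,-0.004,0],[0,-0.004,0],[0,0,0],[0,0,0],[0,0,0]],"spin":[-0.5,-0.5,-0.5,-0.3,0,0,0]}'>/dev/null; python3 st.py
```

```text
16.55 [-0.7  1.4  5.4] [ 0.482  0.067 -0.004] [555.7 132.5  66.5] [-1.800e+02  1.000e-01 -1.609e+02]
```

```bash
python3 -m jog '{"jaw":[0,0,0,0,0,0,0,0],"slide":[[0,0.005,0],[0,0.005,0],[0,0.005,0],[0,0.005,0],[0,0.005,0],[0,0.005,0],[0,0.005,0],[0,0,0]],"spin":[0.5,0.5,0.5,0.5,0.5,0.5,0.5,0]}'>/dev/null; python3 st.py
python3 -m jog '{"jaw":[0,0,0,0,0,0,0,0,0],"slide":[[0,0.006,0],[0,0.006,0],[0,0.006,0],[0,0.006,0],[0,0.006,0],[0,0.004,0],[0,0,0],[0,0,0],[0,0,0]],"spin":[0.5,0.5,0.5,0.5,0.5,0.33,0,0,0]}'>/dev/null; python3 st.py
```

```text
17.35 [-0.2  1.9  4.3] [ 0.246 -0.013 -0.018] [555.6 133.3  66.5] [1.800e+02 1.000e-01 1.711e+02]
18.25 [-1.5  0.3  6. ] [0.052 0.113 0.101] [555.8 133.8  66.5] [1.800e+02 1.000e-01 1.486e+02]
```

```bash
python3 -m jog '{"jaw":[0,0,0,0,0,0,0,0,0,0],"slide":[[0,-0.005,0],[0,-0.006,0],[0,-0.006,0],[0,-0.006,0],[0,-0.006,0],[0,-0.006,0],[0,0,0],[0,0,0],[0,0,0],[0,0,0]],"spin":[-0.5,-0.5,-0.5,-0.5,-0.5,-0.65,0,0,0,0]}'>/dev/null; python3 st.py
```

```text
19.25 [-1.4  0.2  4.2] [ 0.285 -0.042  0.165] [555.6 133.2  66.5] [1.800e+02 1.000e-01 1.738e+02]
```

```bash
python3 -m jog '{"jaw":[14,18,24,34,40,40,40],"slide":[[0,0,0],[0,0,0],[0,0,0],[0,0,0],[0,0,0],[0,0,0],[0,0,-0.1]],"spin":[0,0,0,0,0,0,0]}'|grep -v time; python3 st.py
python3 -m jog '{"jaw":[40,40,40,40,40,40],"slide":[[0,0,-0.3],[0,0,-0.6],[0,0,-0.9],[0,0,-0.9],[0,0,-0.6],[0,0,0]],"spin":[0,0,0,0,0,0]}'|grep pos
python3 -m jog '{"jaw":[40,40,40,40,40,40],"slide":[[-0.8,0,0],[-0.9,0,0],[-0.9,0,0],[-0.6,0,0],[0,0,0],[0,0,0]],"spin":[0,0,0,0,0,0]}'
python3 - <<'E'
from h import *
t=env.grab_frame("wrist")[:,:,::-1].copy();q=proj("wrist",(557.3,132.1,100));print(q)
b=env.grab_frame("scene")[:,:,::-1].copy();cv2.imwrite("pics/e_w.png",t);cv2.imwrite("pics/e_s.png",b)
x,y=np.clip(np.round(q).astype(int)-[55,50],0,[450,320])
import pickle;pickle.dump((env.camera_model("wrist"),x,y),open("e.pkl","wb"));print(x,y)
cv2.imwrite("pics/end.png",np.hstack([cv2.resize(t[y:y+100,x:x+110],(440,400),interpolation=2),cv2.resize(b[170:270,165:255],(360,400),interpolation=2)]))
E
```

```text
ee_pos: [554.0, 133.1, 68.5]
ee_rot: [-180.0, -0.1, 173.7]
force: [-1.2, 1.0, 0.4]
gripper_width: 40.0
gripper_force: 0.0
19.95 [-1.2  1.   0.4] [ 0.093 -0.098  0.044] [554.  133.1  68.5] [-1.800e+02 -1.000e-01  1.737e+02]
ee_pos: [556.5, 133.6, 171.5]
time_s: 21.15
ee_pos: [648.8, 122.6, 166.6]
ee_rot: [-180.0, -0.2, 173.7]
force: [0.3, 0.0, -0.1]
gripper_width: 40.1
gripper_force: 0.0
[284.49314099  96.65169384]
229 47
```

View pics/end.png

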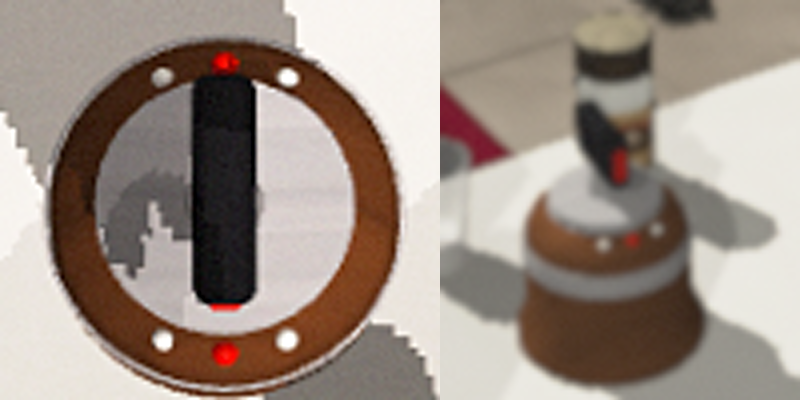

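The final view shows the wing running straight between the red dots at (226,62) and (226,353), and the flange flush on the cup with no gap. The gripper is clear of everything, so I'll hand in.

```bash
python3 -c "
from workcell import env
print(env.job_done())"
```

```text
the job is handed in; nothing more can be done
None
```

The cone is seated home in the mill, was rocked 25° anticlockwise and then 25° clockwise, and was left in line with the red dots and let go; the job is handed in at about 21 s, after a first grasp closed above the wing and had to be repeated.

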